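Hold the sandwich press half open for loading

ROBOT

A 7-joint arm with a two-finger parallel gripper is mounted at the origin on the work surface; the furniture and walls round the work are solid. World frame = base frame: x ahead of the robot, y to its left, z up, the work surface at z = 0. Lengths are in m, angles in rad, forces in N, time in s.
With the tool pointing down it reaches from about 0.4 to 0.925 m from the base axis. Payload 4.1 kg.
Tool frame: the origin (TCP) lies at the very end of the fingers, on their centre line; the grasp point (between the pads) lies 19 mm behind it; z points along the fingers, y is the line along which they close (so a half turn about z gives the same grasp; the last joint's range is limited). The gripper opens to 85 mm and grips with 20 to 120 N. Pads are 22 mm wide; open, the fingers measure 114 mm over their backs; the gripper's body (76 mm by 85 mm) begins 54 mm behind the grasp point. The pads swing forward as they close: fully open they stand 13 mm farther back than shut.
Start: joints at [1.205, 0.398, 0.045, 1.537, -0.019, 1.207, -0.051], TCP at [0.171, -0.627, 0.231] pointing down, gripper open.
Joint ranges: [-2.82, 2.82], [-0.49, 2.23], [-1.37, 1.46], [0, 2.46], [-1.36, 4.5], [0.23, 2], [-2.94, 2.94]. Speed limits (rad/s): [2.57, 2.57, 3.14, 3.14, 3.14, 3.14, 3.14].

INTERFACE

Orientations are given as a unit quaternion [w, x, y, z].
In Python, from bench import reach, servo_line, move_j, release, clamp, dwell, ik, get_image, calibration, Unreachable, job_done, read_time_s, read_qpos, read_joint_vel, read_joint_efforts, read_eef_pos, read_orientation, read_contact_force, read_wrist_torque, read_grip_width, read_finger_force gives the robot as it stands. The module is installed in compiled form; this text tells all that it offers. Calls block until the motion is done:
- reach(position, orientation): joint-space move of the TCP to a pose.
- servo_line(position, rate=0.15, rotation=None, threshold=None): straight line of the TCP; rotation=None keeps the orientation; rate is the mean speed in m/s. With threshold (N) it stops when the force on the tool has changed by that much, and returns True; else False.
- move_j(angles): joint-space move.
- release() and clamp(effort=None): open the fingers fully, or close them until they stop; effort is the grip in N (None keeps the last).
- dwell(seconds).
- ik(position, orientation): joint angles nearest the present ones, or None.
- get_image(name): name is "scene" or "top"; returns the picture (400x640x3 uint8, red, green, blue); there is no depth.
- calibration(name): a dict with "fx", "fy", "cx", "cy" (pixels), "extrinsics" (4x4, takes a point from world to camera coordinates). Camera axes: x right, y down, z forward; pixel columns grow to the right and rows downward; lengths in m; the calibration is good to about 2 mm. A picture is of the moment at which its call begins. calibration takes no time and is no camera call.
A pose or a line that the arm cannot do raises Unreachable and nothing moves.
- job_done(): hands the job in; it is judged then, once.
Readings, each from a call of its own:
- read_time_s(): time.
- read_qpos(): joint angles.
- read_joint_vel(): joint speeds.
- read_joint_efforts(): joint torques, N m.
- read_eef_pos(): TCP position.
- read_orientation(): TCP orientation.
- read_contact_force(): force on the tool from outside, world axes, zero at the start.
- read_wrist_torque(): the same for the moment, N m.
- read_grip_width(): finger opening in m.
- read_finger_force(): force on a finger pad.
Only numpy, scipy, OpenCV 4.12 (cv2) and the standard library are available. Lean on these libraries where they do the work, as an engineer would, in place of code of your own. Each camera call takes 0.05 s, during which the arm holds its last target. There are 200 camera calls.

TASK

Get the little sandwich press ready for me to load: with its lid still closed, set the thickness lever on its side straight up, to the long middle mark, then raise the lid by its handle to 45 degrees and keep holding it there by the handle, because it falls shut if let go. Finish while still holding the lid at 45 degrees, with the lever still upright and the mug and the two mills left where they stand.

Things in the scene. Friction and masses are not known exactly. Their poses are not given: they have to be found in the camera images.
- press: Small steel sandwich press, 130 x 130 mm, 100 mm high with the lid closed, fixed on its four rubber feet. Origin: centre of its footprint, on the worktop. Its x axis points from the front (handle side) to the back (hinge side), y to its left side (lever side, seen by someone facing the same way as x), z up. Its front faces roughly towards the robot.
- lid (a joint): Opening angle of the lid in rad: 0 closed (level), grows as the front of the lid rises, stops at 1.75; pi/4 = 45 degrees. The lid weighs about 0.35 to 0.7 kg, swings freely about the press's y axis and falls shut when let go. The lid is 30 mm thick, its underside 68 mm and its top 98 mm above the worktop when closed.
- lid_hinge (a point): Point on the lid's hinge axis, 72 mm above the worktop at the back of the press (68 mm behind its centre). The axis runs along the press's y axis.
- lid_handle (a point): Black round bar, 12 mm thick, 100 mm long, parallel to the press's y axis, carried by two arms, 9 mm wide, 45 mm either side of its middle (81 mm of bar free between them). This point is the middle of the bar; its axes turn with the lid (x to the lid's hinge, y along the bar). It stands 44 mm clear of the lid's front face (centre line to face), at 85 mm above the worktop when closed; 176 mm in front of the hinge axis and 13 mm above it in the lid's own frame.
- lever (a joint): Angle of the thickness lever in rad: 0 leaning fully to the front (50 degrees forward of upright), grows as it swings to the back, 0.873 (50 degrees) straight up at the long middle mark, 1.745 leaning fully to the back. It turns about the press's y axis and stays where it is left by friction (about 1.3 N at its grip).
- lever_pivot (a point): Point on the lever's turning axis, beside the left side of the press, 45 mm above the worktop, in the same upright plane as lever_grip.
- lever_grip (a point): Middle of the free part of the lever's grey round crosswise grip (13 mm thick, 42 mm long along the press's y axis; 15 mm either side of this point can be held), 60 mm from the pivot. The lever's arm, a 8 mm rod, meets the grip's inner end, 23 mm towards the press from this point. Upright it stands 105 mm above the worktop; the side of the press is 40 mm from it, with a 4 mm dial plate and five white marks on it (the long one is the middle, at the top).
- mug: Striped white mug with a handle, 87 x 124 mm, 103 mm high, loose. Origin: centre of its foot. Bystander.
- pepper_mill: Wooden turned mill, 29 mm thick, 97 mm high, loose. Origin: centre of its foot. Bystander.
- salt_mill: Pale grey turned mill, 29 mm thick, 97 mm high, loose. Origin: centre of its foot. Bystander.

How it is judged:
By the outcome, as a careful person would: the job done as asked, in the order asked, and still so for the second after the job is handed in, while the arm keeps its last pose, push and grip.
It also fails if it takes over 38 s, if anything falls off the work surface, if the arm or the gripper's body presses on something with over 40 N, if the wrist force passes 120 N, or if a joint passes its speed limit or range.

## Working session

There is one attempt and no reset: what is moved stays moved. The work goes in short steps, each a Python script; the robot and the scene stay as the last script left them, time stands still between calls to the robot, and variables do not carry over. Pictures are saved under pics/ and viewed, at most 10 in all, crops included, and the job is handed in when it is done.

```bash
mkdir -p pics
python3 - <<'E'
from bench import *
import cv2,numpy as np
np.set_printoptions(precision=4,suppress=True)
for n in("scene","top"):
    cv2.imwrite(f"pics/{n}0.png",get_image(n)[...,::-1]); c=calibration(n); print(n,c["fx"],c["fy"],c["cx"],c["cy"]);print(np.array(c["extrinsics"]))
print(read_time_s(),read_eef_pos(),read_orientation())
E
```

```text
scene 373.78321771673876 373.78321771673876 318.9090342209973 201.63454347966638
[[ 0.8743 -0.4853  0.0099 -0.4011]
 [-0.2367 -0.4442 -0.8641  0.2236]
 [ 0.4238  0.7532 -0.5032  0.6427]
 [ 0.      0.      0.      1.    ]]
top 463.1285069226862 463.1285069226862 308.9305845605194 192.80218066786708
[[-0.0136 -0.9999 -0.0061  0.0648]
 [-0.9897  0.0143 -0.1423  0.4967]
 [ 0.1424  0.0041 -0.9898  0.955 ]
 [ 0.      0.      0.      1.    ]]
0.1 [ 0.1713 -0.6264  0.2304] [-0.0009  0.9911  0.1331 -0.0002]
```

View pics/scene0.png

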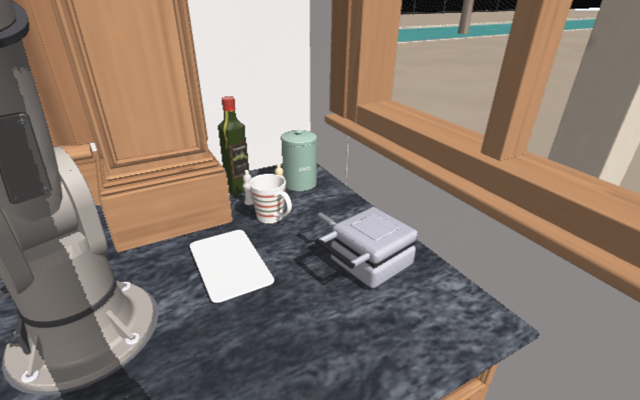

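View pics/top0.png

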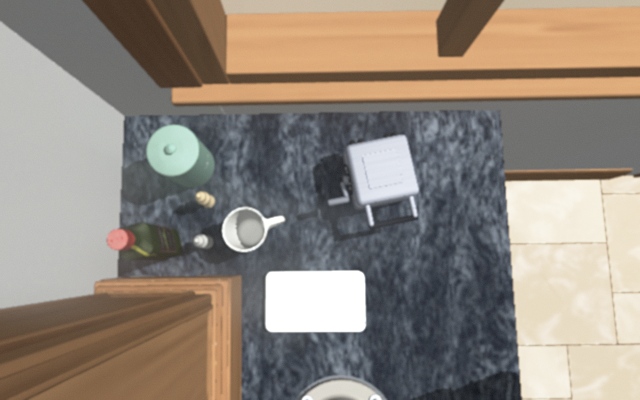

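The scene view shows the press at about (372,245), with its handle towards the robot and its lever at (330,225). In the top view, the press is at (382,172), its handle bar runs from (365,222) to (417,218), and the lever is near (340,195). The mug and mills are well off to the left.

Run:
```python
import cv2,numpy as np
a=cv2.imread("pics/top0.png")[125:245,310:435]; b=cv2.imread("pics/scene0.png")[195:295,300:425]
cv2.imwrite("pics/topc.png",cv2.resize(a,None,fx=4.8,fy=4.8,interpolation=cv2.INTER_CUBIC))
g=cv2.resize(b,None,fx=6,fy=6,interpolation=cv2.INTER_CUBIC)
cv2.imwrite("pics/scenec.png",cv2.convertScaleAbs(g,alpha=1.3,beta=10))
```

```text
(no output)
```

View pics/topc.png

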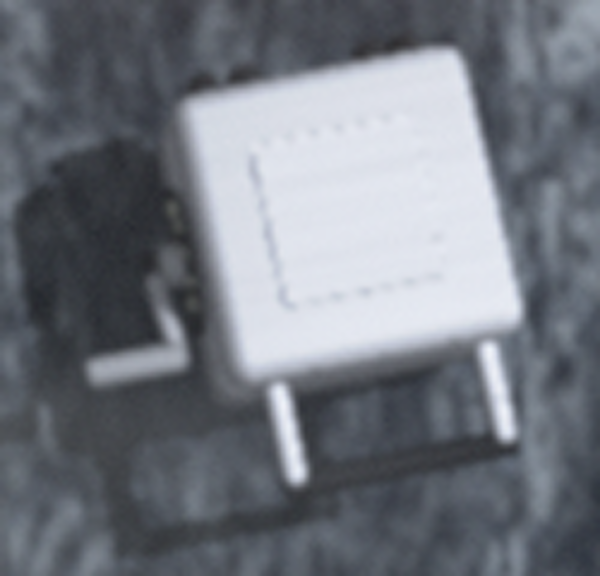

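View pics/scenec.png

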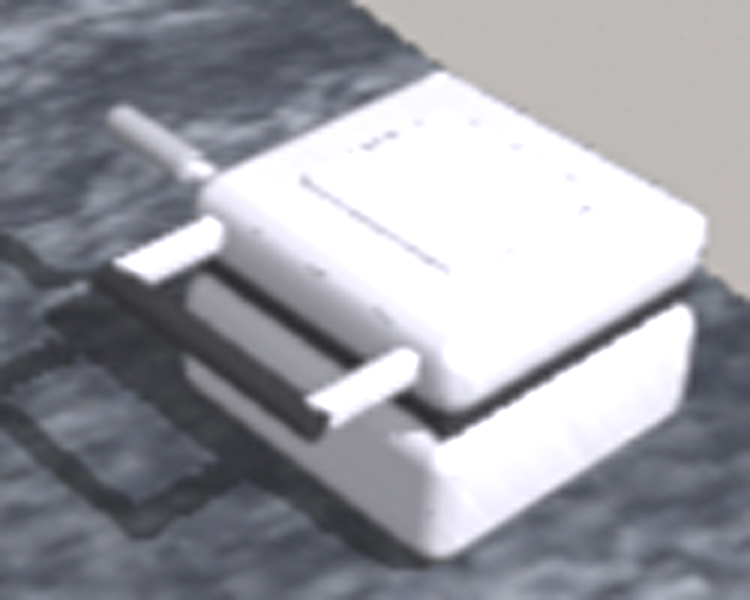

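The top crop shows the lid-top corners at about (185,100), (460,48), (522,322) and (235,380), the bar from (290,487) to (517,447), and the lever grip from (90,375) to (185,358). The scene crop shows the bar from (108,275) to (318,427) and the grip from (115,118) to (195,168). Next I'll triangulate these.

```bash
cat > geo.py <<'E'
from bench import *
import numpy as np
np.set_printoptions(precision=4,suppress=True)
def ray(n,uv):
    c=calibration(n);E=np.array(c["extrinsics"]);R,t=E[:3,:3],E[:3,3]
    d=R.T@np.array([(uv[0]-c["cx"])/c["fx"],(uv[1]-c["cy"])/c["fy"],1]);return -R.T@t,d/np.linalg.norm(d)
def plane(n,uv,z):
    o,d=ray(n,uv);return o+d*(z-o[2])/d[2]
def tri(u1,u2):
    (o,d),(p,e)=ray("top",u1),ray("scene",u2)
    s=np.linalg.lstsq(np.c_[d,-e],p-o,rcond=None)[0];a,b=o+d*s[0],p+e*s[1]
    return (a+b)/2,np.linalg.norm(a-b)
E
python3 - <<'E'
from geo import *
T=lambda x,y:(x/4.8+310-.4,y/4.8+125-.4); S=lambda x,y:(x/6+300-.4,y/6+195-.4)
c=np.array([plane("top",T(*p),.097) for p in [(185,100),(460,48),(522,322),(235,380)]])
print(c,c.mean(0)); print([np.linalg.norm(c[i]-c[i-1]) for i in range(4)])
for i in range(4):
    d=c[i]-c[i-1]; print(np.degrees(np.arctan2(d[1],d[0])))
b=[plane("top",T(*p),.085) for p in [(290,487),(517,447)]];print("bar",b,(b[0]+b[1])/2)
d=b[0]-b[1];print(np.linalg.norm(d),np.degrees(np.arctan2(d[1],d[0]))-90)
print("bartri",tri(T(290,487),S(108,275)),tri(T(517,447),S(318,427)))
print("grip",tri(T(90,375),S(115,118)),tri(T(185,358),S(195,168)))
m=(c.mean(0))
yaw=np.radians(np.degrees(np.arctan2(d[1],d[0]))-90)
# lever top-view ray at heights consistent with pivot
x=np.array([np.cos(yaw),np.sin(yaw),0]);y=np.array([-x[1],x[0],0])
g=tri(T(137,367),S(155,143))[0];print("grip in press frame",(g-m)@x,(g-m)@y,g[2]);print("bar in press",((b[0]+b[1])/2-m)@x,((b[0]+b[1])/2-m)@y)
E
```

```text
[[ 0.5849 -0.0235  0.097 ]
 [ 0.6058 -0.1409  0.097 ]
 [ 0.4878 -0.1616  0.097 ]
 [ 0.4652 -0.0412  0.097 ]] [ 0.5359 -0.0918  0.097 ]
[np.float64(0.12106468492329918), np.float64(0.11921906255218463), np.float64(0.11980605237851323), np.float64(0.12251262621304297)]
8.423596723886304
-79.90853170303322
-170.0214269894366
100.65622682519765
bar [array([ 0.4212, -0.0642,  0.085 ]), array([ 0.4366, -0.1598,  0.085 ])] [ 0.4289 -0.112   0.085 ]
0.0969087604134628 9.167090597037927
bartri (array([ 0.4204, -0.0634,  0.0888]), np.float64(0.00121930079105012)) (array([ 0.4369, -0.1593,  0.0891]), np.float64(0.0014734428141556957))
grip (array([0.4686, 0.019 , 0.089 ]), np.float64(0.0011043599633767185)) (array([ 0.4765, -0.0217,  0.0884]), np.float64(0.001542158173675429))
grip in press frame -0.04809071938853929 0.09948236647448212 0.0883861025992568
bar in press -0.10889481458715174 -0.002895880843810164
```

```bash
cat >> geo.py <<'E'
from scipy.spatial.transform import Rotation as Rn
yaw=np.radians(9.4); X=np.array([np.cos(yaw),np.sin(yaw),0]);Y=np.array([-X[1],X[0],0]);Z=np.array([0,0,1.])
C=np.array([.536,-.092,0])
P=lambda x,y,z:C+x*X+y*Y+z*Z
def ori(t,flip=1):  # t deg below horizontal
    t=np.radians(t);zt=np.cos(t)*X-np.sin(t)*Z;xt=flip*Y
    return Rn.from_matrix(np.c_[xt,np.cross(zt,xt),zt])
def quat(r): return np.roll(r.as_quat(),1)
def tcp(p,t,flip=1,back=.019):  # tcp that puts the grasp point at p
    r=ori(t,flip);return p+back*r.as_matrix()[:,2],quat(r)
def bar(a):  # bar centre, lid angle in deg
    a=np.radians(a)+np.arctan2(13,176);r=np.hypot(.176,.013);return P(.068-r*np.cos(a),0,.072+r*np.sin(a))
E
python3 - <<'E'
from geo import *
T=lambda x,y:(x/4.8+310-.4,y/4.8+125-.4)
for q in [(165,262),(172,210),(192,300),(162,285),(185,350)]:
    w=plane("top",T(*q),.045)-C; w2=plane("top",T(*q),.085)-C; print(q,w@X,w@Y,w2@X,w2@Y)
for f in(1,-1):
    print("lever",f,[ik(*tcp(P(-.046,.104,z),90,f)) for z in(.085,.2)])
    for t in(20,30,35,40,45,50,60):
        print(f,t,[ (None if (q:=ik(*tcp(bar(a)-b*ori(t+a*k).as_matrix()[:,2],t+a*k,f))) is None else np.array(q).round(2)) for a,b,k in((0,.08,1),(0,0,1),(45,0,1),(45,0,0))])
E
```

```text
(165, 262) 0.0007858132366800936 0.07577452414028142 -0.005560134878012563 0.07978313287152719
(172, 210) 0.023276803772573698 0.06831965303043255 0.01600472416242854 0.07263523761133474
(192, 300) -0.01807521792028937 0.06722706458698642 -0.023644508601273057 0.071587639652742
(162, 285) -0.009121589916174204 0.07901407962811387 -0.01505957209075592 0.08288929030542516
(185, 350) -0.03942334495419535 0.07447426973334108 -0.04411356484532347 0.07853642019528327
lever 1 [array([ 0.5475,  0.3733, -0.7569,  2.0953,  0.3561,  0.8013, -0.263 ]), array([ 0.5775,  0.1817, -0.7455,  1.9884,  0.144 ,  1.0237, -0.0709])]
1 20 [None, None, array([ 0.75, -0.  , -0.53,  2.21, -0.32,  0.55,  0.62]), None]
1 30 [None, None, array([ 0.72,  0.07, -0.57,  2.1 , -0.07,  0.74,  0.36]), None]
1 35 [None, None, array([ 0.69,  0.11, -0.58,  2.04,  0.01,  0.84,  0.28]), None]
1 40 [None, None, array([ 0.66,  0.16, -0.58,  1.99,  0.08,  0.94,  0.21]), None]
1 45 [None, None, array([ 0.62,  0.2 , -0.57,  1.93,  0.13,  1.04,  0.16]), None]
1 50 [None, None, array([ 0.59,  0.26, -0.57,  1.88,  0.17,  1.14,  0.1
[... 335 characters left out ...]
475, -2.6617])]
-1 20 [None, None, array([ 0.55, -0.01, -0.33,  2.22, -0.31,  0.54, -2.52]), None]
-1 30 [None, None, array([ 0.45,  0.05, -0.29,  2.11, -0.1 ,  0.74, -2.75]), None]
-1 35 [None, None, array([ 0.41,  0.09, -0.28,  2.05, -0.04,  0.84, -2.82]), None]
-1 40 [None, None, array([ 0.38,  0.13, -0.27,  1.99,  0.01,  0.93, -2.87]), None]
-1 45 [None, None, array([ 0.34,  0.18, -0.26,  1.94,  0.05,  1.03, -2.91]), None]
-1 50 [None, None, array([-0.85,  0.52,  1.27,  1.91, -0.48,  1.19, -2.37]), array([ 0.61, -0.05, -0.3 ,  2.38, -1.1 ,  0.35, -1.71])]
-1 60 [None, None, array([-0.78,  0.67,  1.27,  1.8 , -0.49,  1.38, -2.34]), array([ 0.59, -0.03, -0.34,  2.27, -0.49,  0.46, -2.33])]
```

Run:
```python
from geo import *
def o2(t,s):
    return ori(t)*Rn.from_euler('y',s,degrees=True)
for s in(-30,-15,0,15,30):
    print(s)
    for t in(55,60,65,70,75,80,90):
        r=o2(t,s);z=r.as_matrix()[:,2];row=[]
        for b in(-.012,0.0,.06): row.append(ik(bar(0)-b*z,quat(r)))
        print("  ",t,[None if q is None else np.array(q).round(2).tolist() for q in row])
```

```text
-30
   55 [None, None, None]
   60 [None, None, None]
   65 [None, None, None]
   70 [None, None, None]
   75 [[0.82, 0.37, -1.19, 2.42, 1.29, 0.95, -1.23], [0.86, 0.35, -1.24, 2.42, 1.25, 0.95, -1.21], [0.98, 0.09, -1.37, 2.4, 0.95, 0.85, -0.98]]
   80 [[0.65, 0.32, -0.98, 2.37, 1.15, 0.91, -1.08], [0.72, 0.31, -1.08, 2.36, 1.13, 0.94, -1.06], [0.79, 0.14, -1.18, 2.34, 0.89, 0.93, -0.89]]
   90 [[0.49, 0.35, -0.81, 2.27, 0.97, 1.0, -0.85], [0.5, 0.33, -0.84, 2.26, 0.94, 1.02, -0.83], [0.53, 0.23, -0.93, 2.22, 0.8, 1.09, -0.73]]
-15
   55 [None, None, None]
   60 [None, None, None]
   65 [None, None, None]
   70 [[0.73, 0.12, -0.75, 2.45, 0.96, 0.36, -0.75], [0.88, 0.09, -0.9, 2.45, 0.87, 0.37, -0.67], [0.91, -0.14, -0.88, 2.44, 0.21, 0.42, -0.04]]
   75 [[0.96, 0.2, -1.03, 2.39, 0.89, 0.52, -0.67], [0.91, 0.14, -0.97, 2.39, 0.77, 0.5, -0.56], [0.81, -0.08, -0.82, 2.37, 0.32, 0.55, -0.14]]
   80 [[0.78, 0.2, -0.86, 2.33, 0.75, 0.6, -0.53], [0.77, 0.17, -0.84, 2.33, 0.68, 0.6, -0.46], [0.72, -0.01, -0.78, 2.3, 0.38, 0.68, -0.19]]
   90 [[0.55, 0.26, -0.66, 2.22, 0.61, 0.79, -0.38], [0
[... 2158 characters left out ...]
03, 0.4, -0.49, 2.2, -0.7, 0.8, 1.41], [1.05, 0.38, -0.49, 2.19, -0.69, 0.83, 1.4], [1.12, 0.31, -0.47, 2.14, -0.64, 0.98, 1.38]]
   70 [[1.01, 0.41, -0.51, 2.16, -0.59, 0.82, 1.24], [1.02, 0.39, -0.5, 2.15, -0.58, 0.85, 1.23], [1.08, 0.32, -0.48, 2.09, -0.55, 1.0, 1.22]]
   75 [[0.98, 0.42, -0.52, 2.12, -0.48, 0.86, 1.08], [0.99, 0.4, -0.52, 2.11, -0.48, 0.89, 1.08], [1.05, 0.33, -0.5, 2.05, -0.46, 1.04, 1.08]]
   80 [[0.96, 0.43, -0.53, 2.08, -0.39, 0.9, 0.93], [0.97, 0.42, -0.53, 2.07, -0.39, 0.93, 0.94], [1.01, 0.35, -0.51, 2.0, -0.38, 1.08, 0.94]]
   90 [[0.9, 0.48, -0.55, 1.99, -0.24, 1.02, 0.68], [0.91, 0.47, -0.55, 1.98, -0.24, 1.05, 0.69], [0.93, 0.42, -0.53, 1.9, -0.24, 1.19, 0.7]]
```

Run:
```python
from geo import *
import cv2
g=lambda a:P(.0-.06*np.sin(a),.105,.045+.06*np.cos(a))
a0=np.radians(49)
reach(*tcp(g(a0)+.13*Z,90)); print(read_time_s())
print(servo_line(tcp(g(a0),90)[0],rate=.1,threshold=8),read_contact_force())
clamp(20); print("grip",read_grip_width(),read_finger_force(),read_eef_pos(),read_contact_force(),read_time_s())
cv2.imwrite("pics/t1.png",get_image("top")[...,::-1]);cv2.imwrite("pics/s1.png",get_image("scene")[...,::-1])
a=cv2.imread("pics/t1.png")[105:245,290:435];b=cv2.imread("pics/s1.png")[155:295,290:435]
cv2.imwrite("pics/c1.png",cv2.resize(np.hstack([a,b]),None,fx=2.7,fy=2.7,interpolation=cv2.INTER_CUBIC))
```

```text
2.5833
False [-0.3759 -0.1821 -0.3781]
grip 0.012070308344804112 19.457358419895172 [0.4738 0.0041 0.0653] [-1.4206 -0.8469  2.2568] 4.6917
```

View pics/c1.png

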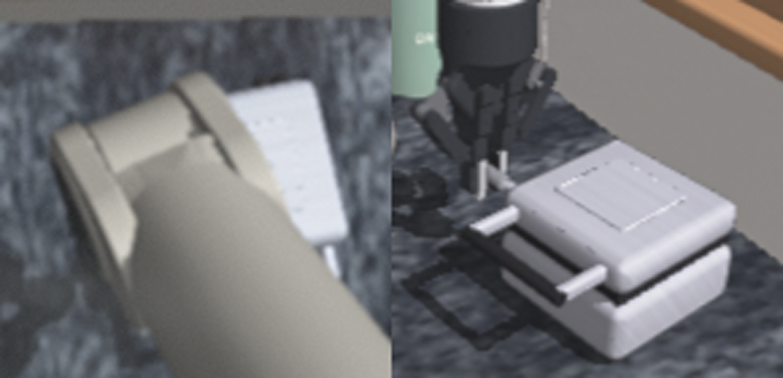

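The fingers hold the lever grip (width 12 mm, at about (485,180) in the right half). The press is undisturbed. Next I'll swing the lever upright.

Run:
```python
from geo import *
import cv2
g=lambda a:P(.0-.06*np.sin(a),.105,.045+.06*np.cos(a))
for d in(40,30,20,10,0):
    servo_line(tcp(g(np.radians(d)),90)[0],rate=.06)
    f=read_contact_force();print(d,f@X,f@Y,f[2],read_grip_width())
dwell(.2);f=read_contact_force();print(f@X,f@Y,f[2],read_eef_pos(),tcp(g(0),90)[0])
release(); p=tcp(g(0),90)[0]; servo_line(p+.11*Z,rate=.15)
q=ik(*tcp(P(-.0,.105,.25)-.1*Y*0,90)); 
print(read_time_s())
```

```text
40 -5.498564639506167 1.5787109346688941 4.575423583118894 0.011905010710700256
30 -8.456711317003712 0.6521350215340492 9.04435118087295 0.012210154261245689
20 -5.3213905150045635 1.6460239778487522 5.40865094332763 0.012117269660273851
10 -2.832863370935976 1.4354940945442325 3.7775683873326966 0.011894152901499819
0 -0.16005141387187105 1.875568111500253 2.006548975464951 0.01215309473523021
-0.4250623506109119 2.1132623359627116 0.4996051671654941 [0.5193 0.0121 0.0862] [0.5189 0.0116 0.086 ]
8.1833
```

```bash
cat >> geo.py <<'E'
def hpose(a,s=22,t0=57,k=1.,b=0.,depth=.016):
    r=ori(t0+k*a)*Rn.from_euler('y',s,degrees=True);return bar(a)+(depth-b)*r.as_matrix()[:,2],quat(r)
E
python3 - <<'E'
from geo import *
import cv2
p,q=hpose(0,b=.10)
try:
    up=P(-.05,.0,.26); servo_line(up,rate=.2,rotation=q); 
    print("line ok",read_time_s()); servo_line(p,rate=.2)
except Unreachable as e:
    print("unr",e,read_time_s(),read_eef_pos())
print(read_qpos(),read_eef_pos(),p,read_time_s())
for a in range(0,50,9): print(a,ik(*hpose(a)),ik(*hpose(a,k=.7)))
cv2.imwrite("pics/t2.png",get_image("top")[...,::-1]);cv2.imwrite("pics/s2.png",get_image("scene")[...,::-1])
a=cv2.imread("pics/t2.png")[115:245,300:435];b=cv2.imread("pics/s2.png")[165:295,290:425]
cv2.imwrite("pics/c2.png",cv2.resize(np.hstack([a,b]),None,fx=2.9,fy=2.9,interpolation=cv2.INTER_CUBIC))
E
```

```text
line ok 9.5667
[ 1.2521  0.1629 -0.5133  2.2747 -0.8125  0.8919  1.6054] [ 0.3938 -0.1474  0.1511] [ 0.3927 -0.1476  0.1503] 10.475
0 [ 1.1488  0.3509 -0.6034  2.3289 -0.9366  0.5979  1.6773] [ 1.1488  0.3509 -0.6034  2.3289 -0.9366  0.5979  1.6773]
9 [ 1.0412  0.2755 -0.5657  2.2375 -0.6595  0.7066  1.2618] [ 1.0706  0.2754 -0.5741  2.2599 -0.7316  0.6889  1.3613]
18 [ 0.9575  0.2589 -0.5609  2.125  -0.4389  0.8484  0.9281] [ 1.0057  0.2404 -0.5668  2.174  -0.5574  0.7942  1.091 ]
27 [ 0.8832  0.2874 -0.5711  1.9973 -0.2744  1.0132  0.6671] [ 0.9452  0.2401 -0.5707  2.0748 -0.4145  0.9111  0.8636]
36 [ 0.8291  0.354  -0.609   1.8579 -0.1442  1.1911  0.4508] [ 0.8893  0.2695 -0.5851  1.9647 -0.2958  1.0358  0.6693]
45 [ 0.7811  0.4497 -0.6603  1.7095 -0.0389  1.3784  0.2648] [ 0.8436  0.3252 -0.6167  1.8454 -0.1917  1.1662  0.4968]
```

View pics/c2.png

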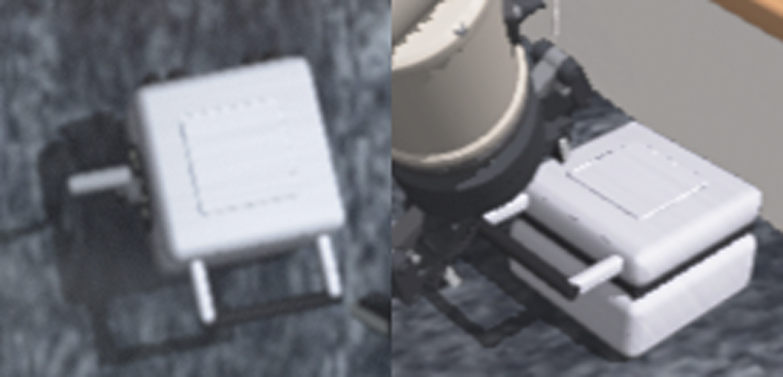

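The top half shows the lever grip upright at crop (70,184) to (130,178). The lid is still closed and the gripper is waiting at the front right. Next I'll check the lever's position numerically and then grasp the handle.

Run:
```python
from geo import *
import cv2
T=lambda x,y:(x/2.9+300-.3,y/2.9+115-.3)
for q in((72,184),(100,181),(128,178)): w=plane("top",T(*q),.105)-C; print("grip",w@X,w@Y)
c=np.array([plane("top",T(*q),.097) for q in((135,88),(306,58),(343,225),(172,260))])-C
print("lid c",c.mean(0)@X,c.mean(0)@Y)
p,q=hpose(0)
print(servo_line(p,rate=.1,threshold=12),read_eef_pos(),p,read_contact_force())
clamp(60);print(read_grip_width(),read_finger_force(),read_contact_force(),read_eef_pos(),read_time_s())
cv2.imwrite("pics/s3.png",cv2.resize(get_image("scene")[150:300,260:430,::-1],None,fx=4,fy=4,interpolation=cv2.INTER_CUBIC))
```

```text
grip 0.00022620119946830183 0.11959281588799678
grip -0.0011388456900398507 0.10023940692379035
grip -0.0025044193418357467 0.08087852961102009
lid c -0.0002838528426594471 0.0013173782743547138
False [ 0.4366 -0.1029  0.0728] [ 0.4364 -0.1024  0.0726] [-0.2599 -0.7758  0.4504]
0.00974240222455429 58.47073674201965 [-0.9022 -0.0914  5.0726] [ 0.4373 -0.1024  0.0734] 12.4083
```

View pics/s3.png

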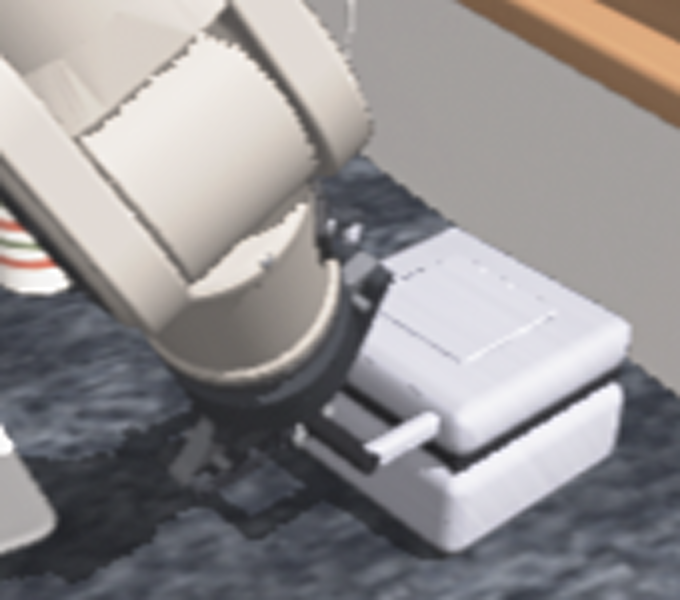

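The bar is held. The lever position looks right (x within about 1 mm of the pivot). Next I'll lift along the arc.

Run:
```python
from geo import *
import cv2
for a in(5,10,15,20,25,30,35,40,45):
    p,q=hpose(a); servo_line(p,rate=.07,rotation=q)
    f=read_contact_force();print(a,f@X,f@Y,f[2],read_grip_width())
dwell(.3);print(read_eef_pos(),p,read_contact_force(),read_time_s())
for n in("scene","top"): cv2.imwrite(f"pics/{n}4.png",get_image(n)[...,::-1])
a=cv2.imread("pics/top4.png")[85:245,290:435];b=cv2.imread("pics/scene4.png")[135:295,290:435]
cv2.imwrite("pics/c4.png",cv2.resize(np.hstack([a,b]),None,fx=2.7,fy=2.7,interpolation=cv2.INTER_CUBIC))
```

```text
5 3.9798255552887314 1.073608391084478 -2.400737204479651 0.010086886653208919
10 6.287727678994216 0.46097404144011406 -4.2737715073921105 0.010037607836573842
15 6.627839581862295 1.5089616128174534 -3.3082503918896573 0.009922285668972006
20 7.088736516871324 0.9579317233858923 -3.9741684967553565 0.009646488678026418
25 6.426844853943629 1.260844866331955 -4.229674431242814 0.009967804181552518
30 6.304821280245675 2.543041819803827 -6.020043746746516 0.009655728869086779
35 5.985400325010403 2.6413181725283166 -5.045156047947225 0.009757782205305335
40 4.927248573944082 4.340681671631565 -5.339692377777683 0.009804677763827556
45 3.8258447113834726 5.28577371341741 -5.022030100737259 0.010351554896520754
[ 0.4841 -0.0936  0.1899] [ 0.4854 -0.0943  0.1911] [ 4.1356  6.7637 -4.4389] 15.9833
```

View pics/c4.png

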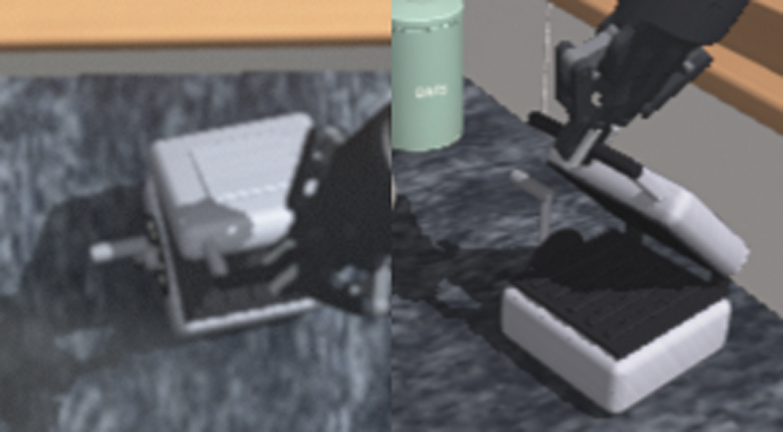

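The lid is raised with the gripper on the bar, whose ends are at crop (533,118) and (640,172). The lever is still upright. The TCP sagged by about 1.5 mm, so I'll trim the angle by 0.8° and check the bar's position in the image.

Run:
```python
from geo import *
import cv2
S=lambda x,y:((x-391.5)/2.7+290-.3,y/2.7+135-.3)
for uv,y in((S(533,118),.05),(S(640,172),-.05)):
    o,d=ray("scene",uv);s=(y-(o-C)@Y)/(d@Y);w=o+s*d-C;x,z=w@X,w[2]
    print(x,z,"angle",np.degrees(np.arctan2(z-.072,.068-x)-np.arctan2(13,176)),"r",np.hypot(z-.072,.068-x))
p,q=hpose(45.8); servo_line(p,rate=.03,rotation=q);dwell(.5)
n=hpose(45)[0];print(read_eef_pos(),n,read_contact_force(),read_grip_width(),read_time_s())
cv2.imwrite("pics/s5.png",cv2.resize(get_image("scene")[135:295,230:430,::-1],None,fx=3.7,fy=3.7,interpolation=cv2.INTER_CUBIC))
```

```text
-0.050297315931759595 0.2045478873941769 angle 44.027087735171605 r 0.17766034281549145
-0.048802635272844015 0.20598168210723872 angle 44.694309267726325 r 0.17774686142648538
[ 0.4858 -0.0933  0.1916] [ 0.4854 -0.0943  0.1911] [ 3.5458  4.624  -4.631 ] 0.009912704969065468 16.8333
```

View pics/s5.png

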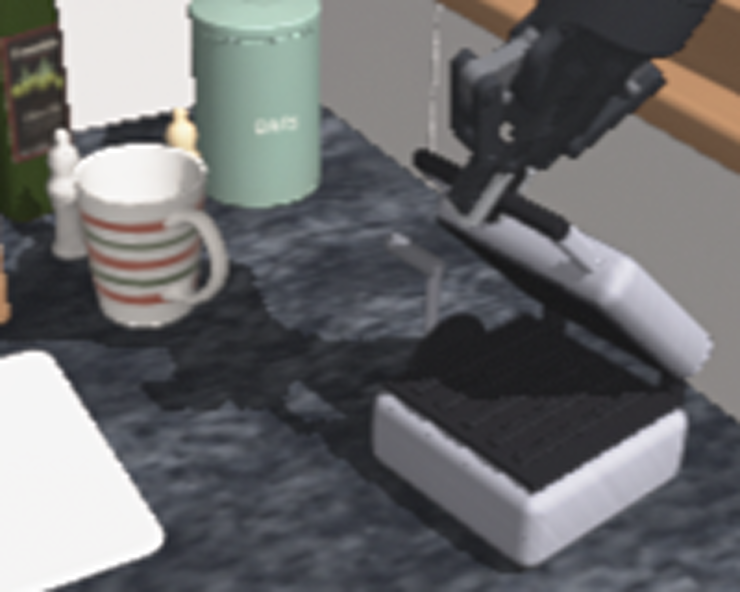

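The lid is held at about 45°, the lever is upright at (430,290), and the mug and mills are still standing where they were. The image gave 44.0–44.7° before the trim, which agrees with the arm's own reading, so I'm handing it in.

```bash
python3 -c "
from bench import *
print(job_done())"
```

```text
the job is handed in; nothing more can be done
None
```

I set the lever upright with the lid closed, then raised the lid by its handle; the arm is still holding it at about 45°, and the mug and both mills are where they stood.

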